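# Ease a specimen shuttle down its track to the measuring microscope

### The arm

A 7-joint arm with a two-finger parallel gripper is mounted at the origin on the work surface. World frame = base frame: x ahead of the robot, y to its left, z up, the work surface at z = 0. Lengths are in mm, angles in rad, forces in N, time in s.
With the tool pointing down it reaches from about 400 to 875 mm from the base axis. Payload 4.4 kg.
Tool frame: the origin (TCP) lies at the very end of the fingers, on their centre line; the grasp point (between the pads) lies 19 mm behind it; z points along the fingers, y is the line along which they close (so a half turn about z gives the same grasp; the last joint's range is limited). The gripper opens to 85 mm and grips with 20 to 120 N. Pads are 22 mm wide; open, the fingers measure 114 mm over their backs; the gripper's body (76 mm by 85 mm) begins 54 mm behind the grasp point. The pads swing forward as they close: fully open they stand 13 mm farther back than shut.
Start: joints at [-1.324, 0.628, 0.038, 1.517, -0.027, 0.996, -0.02], TCP at [199.996, 618.482, 201.513] pointing down, gripper open.
Joint ranges: [-3.06, 3.06], [-0.37, 2.12], [-1.25, 1.32], [0.18, 2.47], [-1.1, 4.24], [0.23, 1.98], [-2.94, 2.94]. Speed limits (rad/s): [2.57, 2.57, 3.14, 3.14, 3.14, 3.14, 3.14].

### API

Orientations are given as [roll, pitch, yaw] about the fixed x, y, z axes, in that order (R = Rz(yaw) Ry(pitch) Rx(roll)).
In Python, from cell import status, get_image, ctrl, models gives the robot as it stands.
- The arm moves only by the shell command python3 -m handwheel 'ROWS' [OPENING]. ROWS is JSON, a list of rows, each an object with "delta_pos": the shift along the world's x, y, z in cm, a list of three; "yaw": the turn about the world's z in rad. A call has 1 to 10 rows; each row shifts and turns the commanded pose from where the row before left it; what a row does not reach is not made up. A row lasts 1/12 s, in which the tool goes at most 41.7 mm and 7.16 degrees, less where a joint would pass 70% of its speed; a pose out of reach is approached as far as the arm can. A call is refused whole if a number of a shift passes 4.17 or a number of a turn 0.125, either way. A call with a gripper value outside its range is refused whole. OPENING is the opening, from -1 (shut) to 1 (fully open), set as the call begins (- or left out, the last holds). The fingers move at their own pace and stop on an object; the grip force is fixed at half the most. Time passes only in rows, so rows that do not move let the fingers close. It gives the time, the measured TCP pose, the force, the opening and the grip force at its end, in the units of the state.
- status.read_state(): the state, without advancing time (a new reading comes with each control period).
- get_image(name): name is "side" or "top" or "wrist"; returns a dict with "color" (400x640x3 uint8, red, green, blue), "z_map" (400x640 float32, mm along the optical axis (not along the pixel's ray), 0 where there is no reading), "fx", "fy", "cx", "cy" (pixels), "position" and "rotation" of the camera in the world; the wrist camera has in their place "hand_eye" (4x4, takes a point from camera to tool coordinates, whose origin is the TCP and whose axes are the flange's). Camera axes: x right, y up, looking along -z (the intrinsics and any distortion apply to the point x, -y, -z); pixel columns grow to the right and rows downward; lengths in mm; the calibration is good to about 2 mm. A picture is of the moment at which its call begins: read the wrist's pose just before it.
- ctrl.finish_job(): hands the job in; it is judged then, once.
Trained networks look in a picture, given as the dict that the camera call returned (one of the last four; its "shot" number tells which), for a name from the list of things; names that differ only in an ending like _2 or _b are one class to them, and where a whole thing is asked for, a point or a joint stands for the part that bears it (a point fixed in the world has none). Each returns a list of dicts, best first, with "score" (0 to 1); they miss things now and then, are a little off and sometimes report something else, mostly with a low value. They report only what shows in the picture. A call takes as long as a camera call.
- models.boxes_of(picture, name): "rect" ([left, top, right, bottom] in pixels, round what is visible of it).
The state is a dict: "clock": time; "qpos": joint angles; "qd": joint speeds; "tau": joint torques, N m; "eef_pos": TCP position; "tool_rot": TCP orientation; "force": force on the tool from outside, world axes, zero at the start; "torque": the same for the moment, N m; "width": finger opening in mm; "gripper_force": force on a finger pad.
Only numpy, scipy, OpenCV 4.12 (cv2) and the standard library are available. Lean on these libraries where they do the work, as an engineer would, in place of code of your own. Each camera call takes 0.05 s, during which the arm holds its last target. There are 200 camera calls.

### The job

Swing the release handle towards the robot so that the specimen shuttle runs down the track, then meet the running shuttle with the fingers at its front plate and ease it to a stop so gently that the test bar standing on its deck neither falls nor is touched. Stop it with the bar in front of the microscope objective and hold it still there for at least three seconds; it must not run onto the buffers at the lower end, and the other things on the bench stay where they are. The program finishes while the fingers still hold the shuttle there, since it would run on by itself.

Things in the scene. Friction and masses are not known exactly. Their poses are not given: they have to be found in the camera images.
- track: Inclined specimen track fixed to the bench: base plate 160 x 680 mm, origin at the centre of its underside, z up, y pointing downhill along the rails, x across them away from the robot. Two flat steel rails run from y = -325 to 325 mm and fall along +y by 0.064 rad; rail tops are 60 mm above the bench at y = 0. Guide strips 29 to 34 mm either side of the middle line rise 8 mm above the rail tops.
- shuttle: Loose specimen shuttle on the rails, 0.6 kg nominal (hidden, +-20 %): 150 mm long, 54 mm wide, origin at its middle at rail-top height, axes as the track's. Level aluminium deck 20 mm above the origin. Its front plate (44 mm wide, from 5 to 47 mm above the origin, outer face 75 mm from the origin along +y) is where a hand stops it. First under the guard, 239 mm uphill, against the stop arm.
- release (a joint): Angle of the release shaft, which runs along the rails on the robot's side, 58 mm from the middle line and 10 mm above the rail tops. 0 to 0.12 at first: handle about upright, stop arm across the rails in front of the shuttle. Grows as the handle swings away from the rails towards the robot, to 1.15; from 0.8 the stop arm is clear of the shuttle. Friction (0.07 N m) keeps it where it is left.
- handle_knob (a point): Centre of the black ball, 22 mm in diameter, on top of the release handle (8 mm steel rod), 60 mm from the shaft axis, beside the open rails, 85 mm downhill of the track's middle. At first about 70 mm above the rail tops, 125 mm above the bench.
- guard_mouth (a point): Lower opening of the clear guard, on the middle line at rail-top height. From here to the upper end the rails are under the guard (dark hoops 94 mm wide, reaching 145 mm above the rail tops); from here to the buffers the track is open.
- view_point (a point): Where the shuttle's origin must be held: on the middle line at rail-top height, 150 mm downhill of the guard's mouth. The bar then stands in front of the objective. Axes as the track's. Once free, the shuttle gains 0.14 m/s2 (0.09 to 0.18, hidden friction): its front plate leaves the guard about 1.5 s later at 0.2 m/s, and it would pass here at 0.32 m/s (0.25 to 0.36).
- bar: Steel test bar standing loose on the shuttle's deck, about 20 mm uphill of the shuttle's middle: 16 mm in diameter at both ends, 11 mm at the waist, 96 mm high, 0.12 kg, origin at the centre of its foot. It topples if the shuttle's speed jumps by more than about 0.12 m/s or changes at more than about 1.5 m/s2.
- buffers (a point): Faces of the two rubber buffers at the lower end of the rails, on the middle line at rail-top height. The shuttle's front plate would meet them 104 mm past the view point.
- objective_front (a point): Front of the microscope's horizontal long-distance objective (black ring light 42 mm across, then a 36 mm tube along the track's +x), 115 mm from the middle line, 70 mm above the rail tops; the camera behind it, 44 mm high and wide, stands on a post 200 to 275 mm from the middle line.
- mount_a: Black resin specimen mount on the bench, disc 32 mm in diameter, 20 mm high, origin under its centre. Leave it alone.
- mount_b: Black resin specimen mount like the other, on the bench between the robot and the track. Leave it alone.
- hardness_block: Steel reference block, disc 60 mm in diameter, 12 mm high, origin under its centre. Leave it alone.
- v_block: Dark steel V-block 60 x 50 x 38 mm, origin under its centre. Leave it alone.
- dropper: Small bottle with a black cap, 40 mm in diameter, 75 mm high, origin under its centre. Leave it alone.
- loupe: Black eye loupe, 42 mm in diameter, 37 mm high, standing on the bench beyond the track, origin under its centre. Leave it alone.

How it is judged (in metres and radians):
On the way, in this order (a step that is already met when the one before it is completed fails the run):
1. the release handle is swung over and the shuttle has run out of the guard (value of joint release above 0.7 rad and y of shuttle in the frame of guard_mouth above -0.06 m), for 0.1 s.
2. the fingers hold the shuttle still with the standing bar in front of the objective for three seconds (y of shuttle in the frame of view_point between -0.012 and 0.012 m and z of shuttle in the frame of view_point between -0.005 and 0.005 m and linear speed of shuttle below 0.02 m/s and contact force between the fingers and shuttle above 0.02 N and angle between bar's own z axis and vertical below 0.1 rad and horizontal distance between bar and shuttle below 0.045 m), for 3 s.
At the end, for the whole second after the job is handed in: The release handle is over (0.7 rad or more), the shuttle is on the rails, still (under 0.02 m/s), kept from running on by the fingers, its origin within 12 mm of the view point along the rails and 5 mm in height, and the bar stands upright (within 0.1 rad) on the deck (all of step 2 and value of joint release above 0.7 rad); the arm keeps its last pose, push and grip.
It fails at once if the test bar falls over (angle between bar's own z axis and vertical above 0.35 rad).
It fails at once if the fingers touch the test bar (contact force between the fingers and bar above 0.5 N).
It fails at once if the shuttle runs onto the buffers (y of shuttle in the frame of buffers above -0.078 m).
It fails at once if the shuttle is lifted off the rails (z of shuttle in the frame of view_point above 0.045 m).
It fails at once if something else on the bench is pushed aside (distance of any of mount_a, mount_b, hardness_block, v_block, dropper, loupe from where it was at the start of the episode above 0.03 m).
It also fails if it takes over 32 s, if anything falls off the work surface, if the arm or the gripper's body presses on something with over 40 N, if the wrist force passes 120 N, or if a joint passes its speed limit or range.

## Working session

There is one attempt and no reset: what is moved stays moved. The work goes in short steps, Python scripts to look and compute and a shell command to move; the robot and the scene stay as the last step left them, time stands still between calls to the robot, and variables do not carry over. Pictures are saved under pics/ and viewed, at most 10 in all, crops included, and the job is handed in when it is done.

```bash
mkdir -p pics; ls; cat > h.py <<'E'
import numpy as np,cv2
from cell import status,get_image,ctrl,models
def cam(p):
    if "position" in p:
        R=np.array(p["rotation"]);
        return R,np.array(p["position"])
def w(p,u,v,z=None):
    R,t=cam(p)
    if z is None: z=p["z_map"][int(v),int(u)]
    c=np.array([(u-p["cx"])/p["fx"]*z,-(v-p["cy"])/p["fy"]*z,-z])
    return R@c+t
def pix(p,X):
    R,t=cam(p); c=R.T@(np.array(X)-t)
    return p["cx"]+p["fx"]*c[0]/-c[2], p["cy"]-p["fy"]*c[1]/-c[2]
E
python3 - <<'E'
from h import *
np.set_printoptions(precision=3,suppress=True)
print(status.read_state())
for n in ("top","side"):
    p=get_image(n); cv2.imwrite(f"pics/{n}0.png",p["color"][...,::-1])
    print(n,{k:p[k] for k in p if k not in("color","z_map")})
    for o in ("track","shuttle","handle_knob","release","bar","mount_a","objective_front","hardness_block","v_block","dropper","loupe"):
        for d in models.boxes_of(p,o)[:2]:
            r=d["rect"];u,v=(r[0]+r[2])/2,(r[1]+r[3])/2
            print(o,round(d["score"],2),np.round(r),w(p,u,v))
E
```

```text
pics
{'clock': 0.0, 'qpos': array([-1.324,  0.629,  0.038,  1.518, -0.027,  0.996, -0.02 ]), 'qd': array([-0.002,  0.001, -0.001, -0.   , -0.001,  0.001,  0.001]), 'tau': array([  0.001, -56.34 ,   1.226, -19.345,   0.011,   0.011,  -0.   ]), 'eef_pos': array([199.799, 617.834, 200.591]), 'tool_rot': array([-3.14 ,  0.   ,  2.829]), 'force': array([ 1.407, -0.222,  0.275]), 'torque': array([-0.022, -0.01 ,  0.044]), 'gripper_force': 0.0, 'width': 85.51135271833378}
top {'fx': 418.9481503271761, 'fy': 418.9481503271761, 'cx': 318.73955030487537, 'cy': 191.1607005977967, 'position': array([ 350.311,   35.163, 1063.471]), 'rotation': array([ 0.208, -0.002, -1.681]), 'shot': 1}
track 0.7 [173.  61. 460. 216.] [2220.916 1905.769 2934.077]
track 0.39 [266. 180. 384. 205.] [2158.932 1843.784 2872.092]
shuttle 0.55 [376. 157. 386. 181.] [2064.102 1748.954 2777.262]
handle_knob 0.98 [266. 189. 383. 204.] [2037.223 1722.075 2750.383]
release 0.82 [263. 168. 385. 202.] [1981.659 1666.511 2694.819]
mount_a 0.69 [203. 280. 212. 290.] [2007.451 1692.304 2720.611]
mount_a 0.64 [251. 283. 274. 298.]
[... 398 characters left out ...]
 'position': array([-169.085, -457.596,  861.857]), 'rotation': array([ 0.865, -0.019, -0.986]), 'shot': 2}
track 0.55 [217. 118. 463. 310.] [ 976.7    688.189 2007.642]
handle_knob 0.64 [279. 185. 374. 245.] [ 983.879  695.368 2014.821]
release 0.64 [280. 184. 376. 245.] [ 981.298  692.787 2012.24 ]
mount_a 0.67 [292. 240. 306. 257.] [ 930.37   641.859 1961.312]
mount_a 0.46 [174. 228. 186. 241.] [ 709.682  421.171 1740.624]
objective_front 0.98 [212. 118. 459. 310.] [ 983.015  694.505 2013.958]
hardness_block 0.87 [328. 309. 355. 336.] [ 868.709  580.198 1899.651]
v_block 0.89 [368. 342. 408. 388.] [ 865.708  577.197 1896.65 ]
dropper 0.73 [203. 237. 222. 269.] [ 701.488  412.977 1732.43 ]
```

```bash
sed -i 's/R=np.array(p\["rotation"\]);/R=Rotation.from_euler("xyz",p["rotation"]).as_matrix()/; 1i from scipy.spatial.transform import Rotation' h.py
python3 - <<'E'
import cv2
for n in("top","side"):
    a=cv2.imread(f"pics/{n}0.png"); a=a[40:320,150:500]; cv2.imwrite(f"pics/{n}0c.png",cv2.resize(a,None,fx=2.1,fy=2.1,interpolation=cv2.INTER_CUBIC))
E
```

```text
(no output)
```

View pics/top0c.png

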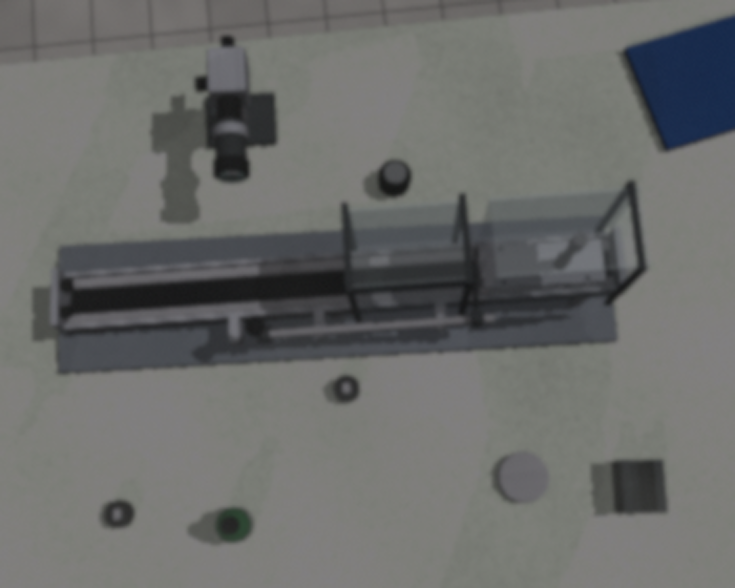

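View pics/side0c.png

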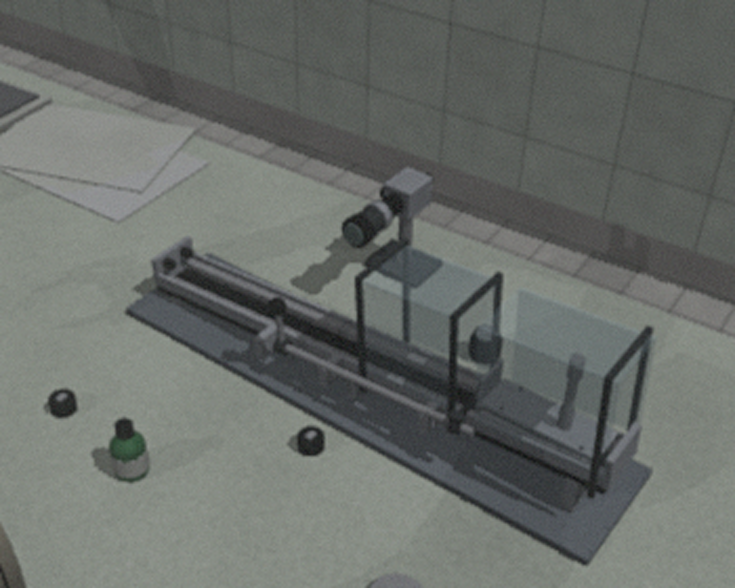

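```bash
cat > g.py <<'E'
from h import *
np.set_printoptions(precision=1,suppress=True)
p=get_image("top"); f=lambda a,b:(150+a/2.1,40+b/2.1)
for nm,a,b in [("cUL",60,247),("cLL",57,372),("cLR",617,341),("knob",256,326),("hoopmouth topL",345,206),("hoop mid",351,262),("hoop foot",357,318),("buf",68,300),("railfar",65,272),("railnear",68,325),("ring light",231,172),("mount_b",346,389),("plate",300,350)]:
    u,v=f(a,b); z=np.median(p["z_map"][int(v)-1:int(v)+3,int(u)-1:int(u)+3]); print(nm,w(p,u,v,z),w(p,u,v))
# cast to plane z
def cast(a,b,h):
    u,v=f(a,b); A=w(p,u,v,100.);B=w(p,u,v,1000.); return A+(B-A)*(h-A[2])/(B[2]-A[2])
c=[cast(*q,8) for q in ((60,247),(57,372),(617,341))]; print(c,np.linalg.norm(c[0]-c[1]),np.linalg.norm(c[1]-c[2]))
E
python3 g.py
```

```text
cUL [700.8 363.    8.8] [700.4 362.6  10. ]
cLL [545.3 375.4   1.3] [545.5 375.7   0.3]
cLR [ 508.8 -309.2    1.1] [ 507.1 -305.5   12.6]
knob [547.4 117.8 134.9] [546.6 117.5 138.7]
hoopmouth topL [647.5  10.1 205.2] [647.8  10.1 204.4]
hoop mid [588.6  10.4 202.4] [588.6  10.4 202.3]
hoop foot [560.2   6.7  59.2] [555.9   7.2  79.4]
buf [626.  349.2  31.1] [626.2 349.4  30.2]
railfar [656.  346.   48.5] [667.4 357.6  10.5]
railnear [591.9 346.2  45.1] [593.1 347.7  40. ]
ring light [724.2 130.1 137.9] [724.7 130.2 136.7]
mount_b [483.8  28.1  20.5] [483.7  28.1  20.8]
plate [538.1  78.3  12.2] [538.2  78.4  11.9]
[array([701.1, 363.2,   8. ]), array([544.1, 373.2,   8. ]), array([ 507.7, -307. ,    8. ])] 157.3433816104947 681.1750136590954
```

```bash
cat >> h.py <<'E'
C=np.array([604.4,28.1]);D=np.array([.0534,.9986]);X=np.array([.9986,-.0534])
def loc(P): P=np.atleast_2d(P); q=P[:,:2]-C; return np.c_[q@X,q@D,P[:,2]]
def wor(x,y,z): return np.r_[C+x*X+y*D,z]
def cloud(p):
    v,u=np.mgrid[0:400,0:640]; z=p["z_map"]; R,t=cam(p)
    c=np.stack([(u-p["cx"])/p["fx"]*z,-(v-p["cy"])/p["fy"]*z,-z],-1); P=c@R.T+t; P[z==0]=np.nan; return P
E
python3 - <<'E'
from h import *
np.set_printoptions(precision=1,suppress=True)
pc=lambda a:np.nanpercentile(a,[2,10,50,90,98],axis=0)
ps=[get_image("top") for _ in range(4)]
P=np.median([cloud(p) for p in ps],0).reshape(-1,3); L=loc(P)
s=(abs(L[:,0])<120)&(abs(L[:,1])<400)
m=s&(L[:,2]>6)&(L[:,2]<18)
r=cv2.minAreaRect(P[m][:,:2].astype(np.float32)); print("plate",m.sum(),r,np.median(L[m][:,2]))
for lo,hi,n in((-40,10,"mouth"),(-160,-100,"h2")):
    m=s&(L[:,2]>190)&(L[:,2]<215)&(L[:,1]>lo)&(L[:,1]<hi)&(abs(L[:,0])<45); print(n,m.sum(),pc(L[m]))
m=(abs(L[:,0]+58)<25)&(abs(L[:,1]-85)<25)&(L[:,2]>105)&(L[:,2]<150); print("knob",m.sum(),pc(L[m]))
m=(L[:,0]>100)&(L[:,0]<135)&(abs(L[:,1]-115)<50)&(L[:,2]>105)&(L[:,2]<170); print("obj",m.sum(),pc(L[m]))
m=(L[:,0]>135)&(L[:,0]<280)&(abs(L[:,1]-115)<50)&(L[:,2]>125)&(L[:,2]<170); print("objtube",m.sum(),pc(L[m]))
m=s&(L[:,1]>290)&(L[:,1]<345)&(L[:,2]>56)&(abs(L[:,0])<34); print("buf",m.sum(),pc(L[m]))
for o in("mount_a","hardness_block"):
  for d in models.boxes_of(ps[-1],o)[:3]: print(o,d)
# colour profile along middle line at hoop height / rail height, zoom
p=ps[-1]; g=np.mean([q["color"].mean(2) for q in ps],0).astype(np.uint8)
cv2.imwrite("pics/z1.png",cv2.resize(g[130:210,165:345],None,fx=4.4,fy=4.4,interpolation=cv2.INTER_CUBIC))
# hoop edge along y at hoop top height
for x in(-25,0,25):
  print(x,[int(cv2.getRectSubPix(g,(1,1),pix(p,wor(x,y,204)))[0,0]) for y in range(-34,2,2)])
E
```

```text
plate 6115 ((605.293701171875, 28.956787109375), (678.5839233398438, 160.6198272705078), 87.09900665283203) 12.568374162857367
mouth 553 [[-41.  -39.3 199.7]
 [-35.4 -36.7 201.2]
 [ -0.8 -24.7 202.7]
 [ 35.1 -12.7 206.7]
 [ 41.9 -10.4 207.6]]
h2 700 [[ -40.8 -136.7  197.2]
 [ -36.6 -133.2  206.6]
 [  -1.3 -118.6  208.4]
 [  34.6 -103.7  213.7]
 [  41.6 -100.6  214.7]]
knob 70 [[-70.   80.2 126. ]
 [-68.5  82.2 128.2]
 [-61.   89.7 132.4]
 [-53.7  97.8 135.6]
 [-50.9  99.9 136.9]]
obj 218 [[111.9  90.9 110.2]
 [112.4  94.4 118.3]
 [118.  109.6 136.2]
 [129.7 124.8 142.8]
 [132.6 130.3 143.7]]
objtube 855 [[138.   89.8 127.2]
 [149.3  94.6 130.6]
 [209.2 110.7 141. ]
 [254.  126.2 144.9]
 [272.8 131.2 145.7]]
buf 200 [[-32.5 310.8  57.2]
 [-24.6 313.   60.8]
 [  0.4 323.3  67.3]
 [ 25.3 329.8  70.4]
 [ 33.1 330.4  71.2]]
mount_a {'rect': [203.3, 279.0, 212.7, 290.7], 'score': 0.73}
mount_a {'rect': [309.6, 220.1, 319.1, 228.5], 'score': 0.57}
hardness_block {'rect': [388.9, 255.0, 409.3, 279.9], 'score': 0.62}
-25 [54, 54, 53, 53, 52, 53, 52, 50, 46, 44, 42, 39, 35, 31, 30, 30, 30, 30]
0 [87, 87, 88, 86, 82, 72, 62, 56, 51, 48, 47, 53, 63, 70, 73, 74, 74, 74]
25 [101, 100, 100, 100, 99, 95, 86, 71, 56, 49, 52, 70, 93, 110, 116, 117, 117, 117]
```

View pics/z1.png

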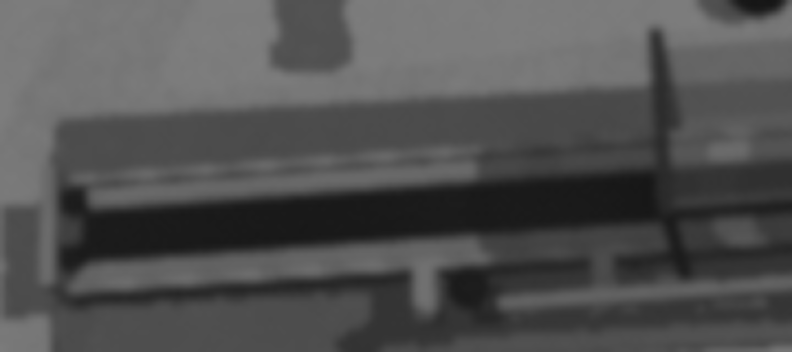

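```bash
sed -i 's/^C=.*/C=np.array([605.,28.8]);D=np.array([.052,.99865]);X=np.array([.99865,-.052])/' h.py
python3 -m handwheel '[{"delta_pos":[1.92,-2.51,0],"yaw":-0.0655},{"delta_pos":[1.92,-2.51,0],"yaw":-0.0655},{"delta_pos":[1.92,-2.51,0],"yaw":-0.0655},{"delta_pos":[1.92,-2.51,0],"yaw":-0.0655},{"delta_pos":[1.92,-2.51,0],"yaw":-0.0655},{"delta_pos":[1.92,-2.51,0],"yaw":-0.0655},{"delta_pos":[1.92,-2.51,0],"yaw":-0.0655},{"delta_pos":[1.92,-2.51,0],"yaw":-0.0655},{"delta_pos":[1.92,-2.51,0],"yaw":-0.0655},{"delta_pos":[1.92,-2.51,0],"yaw":-0.0655}]' -1
python3 -m handwheel '[{"delta_pos":[1.92,-2.51,0],"yaw":-0.0655},{"delta_pos":[1.92,-2.51,0],"yaw":-0.0655},{"delta_pos":[1.92,-2.51,0],"yaw":-0.0655},{"delta_pos":[1.92,-2.51,0],"yaw":-0.0655},{"delta_pos":[1.92,-2.51,0],"yaw":-0.0655},{"delta_pos":[1.92,-2.51,0],"yaw":-0.0655},{"delta_pos":[1.92,-2.51,0],"yaw":-0.0655},{"delta_pos":[1.92,-2.51,0],"yaw":-0.0655},{"delta_pos":[1.92,-2.51,0],"yaw":-0.0655},{"delta_pos":[1.92,-2.51,0],"yaw":-0.0655}]'
python3 -m handwheel '[{"delta_pos":[0,0,0]},{"delta_pos":[0,0,0]}]'
```

```text
clock: 2.38
eef_pos: [392.8, 366.3, 201.8]
tool_rot: [3.141, -0.0, 2.171]
force: [1.0, -0.3, -0.3]
width: 0.0
gripper_force: 0.0
clock: 3.22
eef_pos: [584.8, 115.3, 201.7]
tool_rot: [3.141, -0.0, 1.516]
force: [0.8, 0.0, 0.2]
width: 0.1
gripper_force: 0.0schema error: expected keys delta_pos, yaw
```

```bash

python3 -m handwheel '[{"delta_pos":[0,0,-2.8],"yaw":0},{"delta_pos":[0,0,-2.8],"yaw":0},{"delta_pos":[0,0,-2.8],"yaw":0},{"delta_pos":[0,0,-2.8],"yaw":0}]'
python3 - <<'E'
from h import *
p=get_image("side"); cv2.imwrite("pics/s2.png",cv2.resize(p["color"][100:300,200:467,::-1],None,fx=3,fy=3,interpolation=cv2.INTER_CUBIC))
E
```

```text
clock: 3.55
eef_pos: [584.3, 116.5, 88.6]
tool_rot: [3.141, -0.001, 1.518]
force: [0.5, 0.2, -0.8]
width: 0.0
gripper_force: 0.0
```

View pics/s2.png

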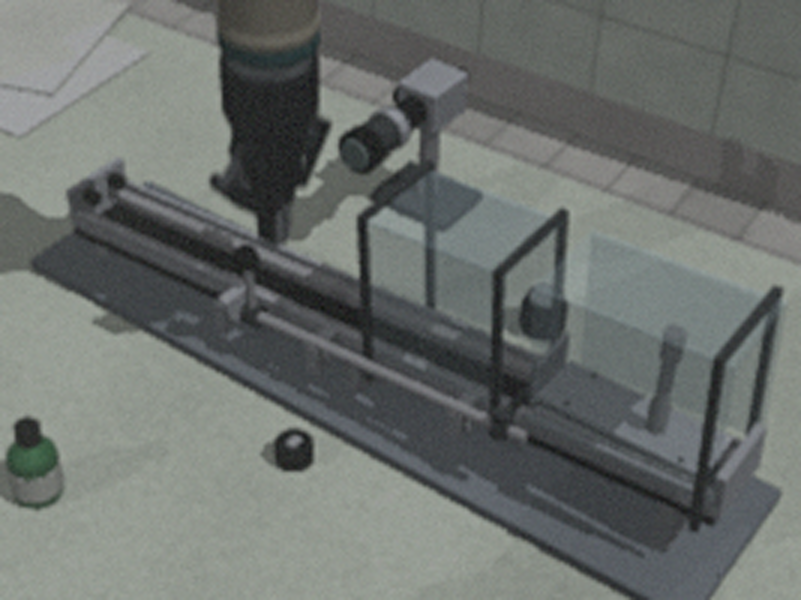

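```bash

python3 -m handwheel '[{"delta_pos":[-1,0.05,0],"yaw":0},{"delta_pos":[-1,0.05,0],"yaw":0},{"delta_pos":[-1,0.05,0],"yaw":0},{"delta_pos":[-1,0.05,0],"yaw":0}]'
python3 - <<'E'
from h import *
p=get_image("side"); cv2.imwrite("pics/s3.png",cv2.resize(p["color"][100:300,200:467,::-1],None,fx=3,fy=3,interpolation=cv2.INTER_CUBIC))
print(status.read_state()["eef_pos"],loc(status.read_state()["eef_pos"]))
E
```

```text
clock: 3.93
eef_pos: [545.2, 118.5, 90.5]
tool_rot: [3.139, -0.0, 1.519]
force: [2.3, 0.1, 0.7]
width: 0.3
gripper_force: 0.6
[542.26340299 118.79600002  90.37911195] [[-67.33169461  86.61220237  90.37911195]]
```

View pics/s3.png

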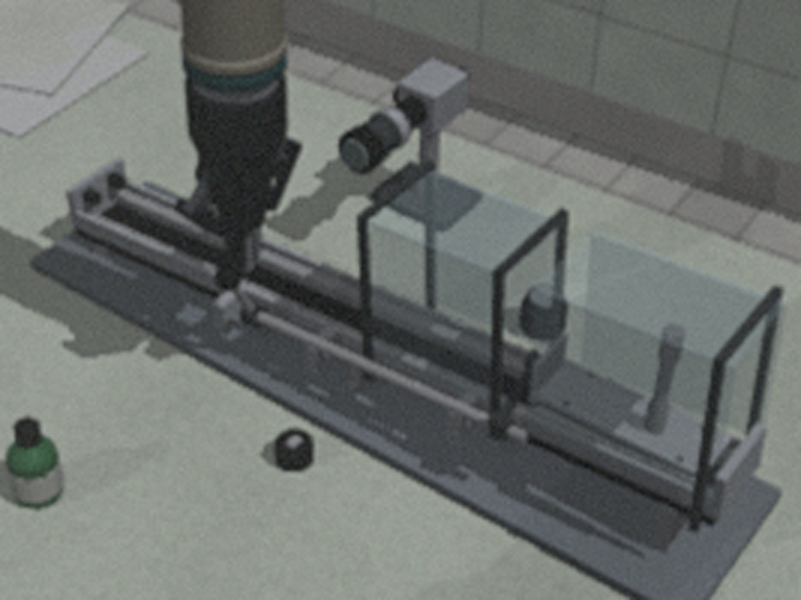

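```bash

python3 -m handwheel '[{"delta_pos":[-0.5,0.03,0],"yaw":0},{"delta_pos":[-0.5,0.03,0],"yaw":0},{"delta_pos":[-0.5,0.03,0],"yaw":0},{"delta_pos":[-0.6,0.03,0],"yaw":0},{"delta_pos":[4,-0.2,0],"yaw":0},{"delta_pos":[3,0.4,-0.8],"yaw":0},{"delta_pos":[1.8,0.7,-1.6],"yaw":0}]'
python3 - <<'E'
from h import *
s=status.read_state();print(s["clock"],s["eef_pos"],loc(s["eef_pos"]))
p=get_image("side"); cv2.imwrite("pics/s4.png",cv2.resize(p["color"][100:300,200:467,::-1],None,fx=3,fy=3,interpolation=cv2.INTER_CUBIC)); np.save("s4.npy",p["color"])
p=get_image("top"); np.save("t4.npy",p["color"]);cv2.imwrite("pics/t4.png",cv2.resize(p["color"][80:240,165:445,::-1],None,fx=2.8,fy=2.8,interpolation=cv2.INTER_CUBIC))
E
```

```text
clock: 4.57
eef_pos: [615.1, 127.6, 67.2]
tool_rot: [3.136, -0.0, 1.517]
force: [0.4, 0.2, 0.3]
width: 0.1
gripper_force: 0.0
4.5667 [615.12104401 127.56847579  67.23568665] [[ 4.97141986 99.16143264 67.23568665]]
```

View pics/s4.png

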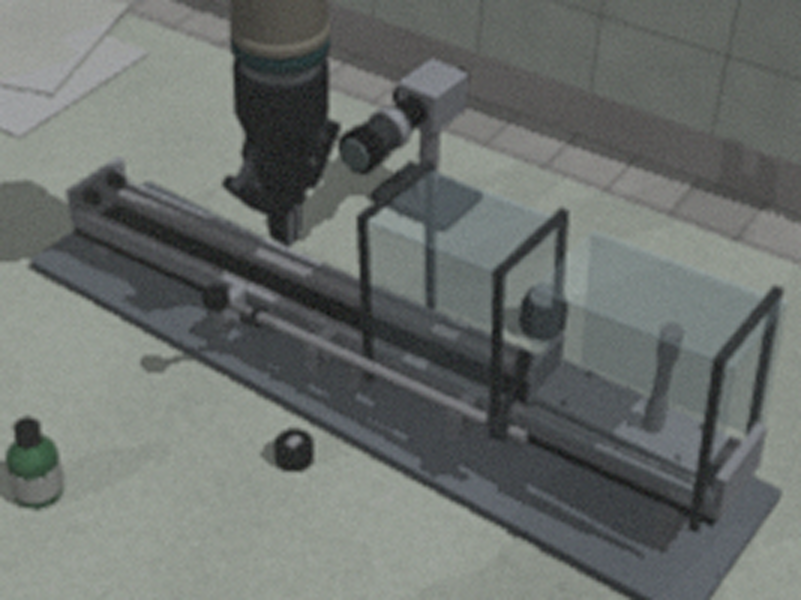

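View pics/t4.png

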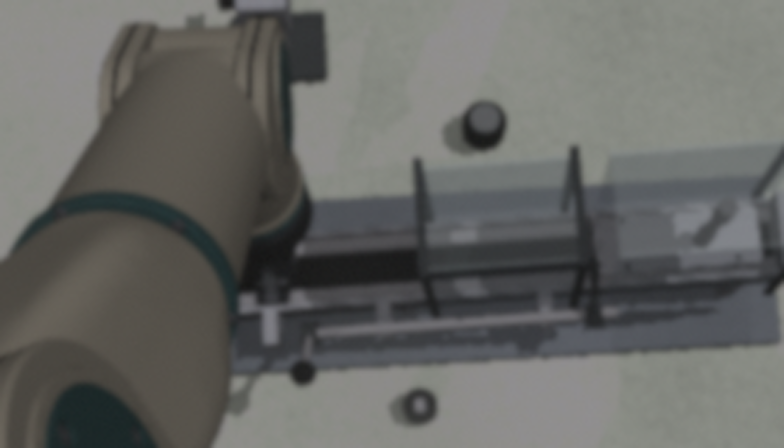

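```bash
cat > m.py <<'E'
from h import *
import sys
# displacement of shuttle by matching the bar's picture along its known path (side camera)
ref=cv2.GaussianBlur(cv2.imread("pics/side0.png"),(0,0),.7).astype(np.float32)
def bar(d,h=48): y=-259+d; return wor(0,y,60-.064*y+20+h)
def match(col,p):
    img=cv2.GaussianBlur(col[...,::-1],(0,0),.7).astype(np.float32); best=[]
    u0,v0=pix(p,bar(0)); W,H=21,45
    T=cv2.getRectSubPix(ref,(W,H),(u0,v0)); T=T-T.mean()
    for d in np.arange(-5,380,1.):
        u,v=pix(p,bar(d)); 
        I=cv2.getRectSubPix(img,(W,H),(float(u),float(v)));I=I-I.mean()
        best.append(((T*I).sum()/np.sqrt((T*T).sum()*(I*I).sum()),d))
    best.sort(reverse=True); return [(round(float(a),3),b) for a,b in best[:6]]
if __name__=="__main__":
    t=status.read_state()["clock"]; p=get_image("side"); np.save(f"s_{t:.2f}.npy",p["color"])
    print("start",match(np.load("s4.npy"),p)[:2]); print(t,match(p["color"],p))
    print(loc(status.read_state()["eef_pos"]),status.read_state()["clock"])
E
python3 -m handwheel '[{"delta_pos":[-0.5,0,0],"yaw":0},{"delta_pos":[0,0,0],"yaw":0},{"delta_pos":[0,0,0],"yaw":0},{"delta_pos":[0,0,0],"yaw":0}]'
python3 m.py
```

```text
clock: 5.0
eef_pos: [605.3, 128.6, 66.2]
tool_rot: [3.142, -0.0, 1.519]
force: [0.6, 0.4, 0.3]
width: 0.1
gripper_force: 0.0
start [(0.993, np.float64(3.0)), (0.991, np.float64(2.0))]
5.0 [(0.993, np.float64(3.0)), (0.991, np.float64(2.0)), (0.974, np.float64(4.0)), (0.967, np.float64(1.0)), (0.934, np.float64(5.0)), (0.927, np.float64(0.0))]
[[-4.58623679 99.7406705  66.22892104]] 5.05
```

```bash
python3 - <<'E'
from h import *
from m import match
p=get_image("side"); print(match(cv2.imread("pics/side0.png")[...,::-1],p)[:2],match(p["color"],p)[:2])
p=get_image("top")
for th in (.5,.6,.7,.8,.9,1,1.1): print(th,np.round(pix(p,wor(-58-60*np.sin(th),85,64.6+60*np.cos(th))),1))
g=p["color"].mean(2)[203:222,262:285]; v,u=np.nonzero(g<35); print(u.mean()+262,v.mean()+203,len(u), g.min())
print(loc(status.read_state()["eef_pos"]))
E
```

```text
[(1.0, np.float64(0.0)), (0.989, np.float64(1.0))] [(0.993, np.float64(3.0)), (0.991, np.float64(2.0))]
0.5 [273.5 207.3]
0.6 [273.7 209.7]
0.7 [274. 212.]
0.8 [274.2 214.2]
0.9 [274.5 216.2]
1 [274.7 217.9]
1.1 [275.  219.5]
272.59090909090907 212.36363636363637 22 32.0
[[-4.25011699 99.78070257 66.10230764]]
```

```bash

python3 -m handwheel '[{"delta_pos":[-1.8,-0.7,1.6],"yaw":0},{"delta_pos":[-3,-0.4,0.4],"yaw":0},{"delta_pos":[-2.5,0.13,0],"yaw":0},{"delta_pos":[-0.5,0.03,0],"yaw":0},{"delta_pos":[-0.5,0.03,0],"yaw":0},{"delta_pos":[-0.5,0.03,0],"yaw":0}]'
python3 -m handwheel '[{"delta_pos":[4,-0.2,0],"yaw":0},{"delta_pos":[3,0.4,-0.4],"yaw":0},{"delta_pos":[2,0.7,-1.6],"yaw":0}]'
python3 m.py
python3 -m handwheel '[{"delta_pos":[0,0,0],"yaw":0}]'
python3 m.py
python3 - <<'E'
from h import *
p=get_image("top")
g=p["color"].mean(2)[203:225,262:285]; v,u=np.nonzero(g<36); print(u.mean()+262,v.mean()+203,len(u), g.min())
E
```

```text
clock: 5.65
eef_pos: [519.5, 120.1, 86.1]
tool_rot: [3.138, -0.001, 1.519]
force: [1.3, 0.2, 1.7]
width: -0.0
gripper_force: 0.4
clock: 5.9
eef_pos: [614.2, 127.9, 67.9]
tool_rot: [3.133, -0.001, 1.517]
force: [1.5, 0.1, 0.1]
width: 0.1
gripper_force: 0.0
start [(0.993, np.float64(3.0)), (0.991, np.float64(2.0))]
5.9 [(0.956, np.float64(20.0)), (0.955, np.float64(19.0)), (0.94, np.float64(21.0)), (0.936, np.float64(18.0)), (0.906, np.float64(22.0)), (0.902, np.float64(17.0))]
[[  4.70738916 101.8650093   63.33994875]] 5.95
clock: 6.03
eef_pos: [609.4, 129.5, 63.7]
tool_rot: [-3.141, 0.0, 1.52]
force: [-0.4, -0.2, -0.1]
width: -0.0
gripper_force: 0.0
start [(0.993, np.float64(3.0)), (0.991, np.float64(2.0))]
6.0333 [(0.917, np.float64(31.0)), (0.913, np.float64(30.0)), (0.905, np.float64(32.0)), (0.895, np.float64(29.0)), (0.878, np.float64(33.0)), (0.862, np.float64(28.0))]
[[ -2.2112371  100.12201478  64.29123745]] 6.0833
273.0 214.17391304347825 23 31.666666666666668
```

```bash

python3 -m handwheel '[{"delta_pos":[0,0,0],"yaw":0},{"delta_pos":[0,0,0],"yaw":0},{"delta_pos":[0,0,0],"yaw":0},{"delta_pos":[0,0,0],"yaw":0}]'
python3 m.py
python3 -m handwheel '[{"delta_pos":[0,0,0],"yaw":0}]'
python3 m.py
```

```text
clock: 6.47
eef_pos: [607.9, 128.9, 66.1]
tool_rot: [3.141, -0.0, 1.519]
force: [0.4, 0.9, -0.3]
width: 0.2
gripper_force: 0.0
start [(0.993, np.float64(3.0)), (0.991, np.float64(2.0))]
6.4667 [(0.577, np.float64(91.0)), (0.577, np.float64(90.0)), (0.57, np.float64(92.0)), (0.569, np.float64(89.0)), (0.559, np.float64(93.0)), (0.554, np.float64(88.0))]
[[ -2.28143493 100.16694964  66.01628827]] 6.5167
clock: 6.6
eef_pos: [608.0, 128.9, 65.8]
tool_rot: [3.141, -0.0, 1.519]
force: [-1.0, -0.1, -0.3]
width: -0.1
gripper_force: 0.0
start [(0.993, np.float64(3.0)), (0.991, np.float64(2.0))]
6.6 [(0.534, np.float64(110.0)), (0.531, np.float64(107.0)), (0.531, np.float64(109.0)), (0.526, np.float64(108.0)), (0.524, np.float64(105.0)), (0.522, np.float64(104.0))]
[[ -2.22464786 100.12618691  65.75798956]] 6.65
```

```bash
cat > f.py <<'E'
from h import *
from m import match
def prof(img,ref,p,ys):
    out=[]
    for y in ys:
        s=0
        for x in(-15,-8,0,8,15):
            for h in(46,38,30):
                q=tuple(map(float,pix(p,wor(x,y,60-.064*y+h))))
                s+=np.abs(cv2.getRectSubPix(img,(1,1),q)-cv2.getRectSubPix(ref,(1,1),q)).sum()
        out.append(int(s/15))
    return out
ys=np.arange(-60,76,4)
if __name__=="__main__":
    rt=np.float32(cv2.imread("pics/top0.png")[...,::-1]);rs=np.float32(cv2.imread("pics/side0.png")[...,::-1])
    for n,r in(("side",rs),("top",rt)):
        t=status.read_state()["clock"];p=get_image(n);np.save(f"{n}_{t:.2f}.npy",p["color"])
        if n=="side": print(match(p["color"],p)[:4])
        print(n,t,list(zip(ys.tolist(),prof(np.float32(p["color"]),r,p,ys))))
E
python3 -m handwheel '[{"delta_pos":[0,0,0],"yaw":0},{"delta_pos":[0,0,0],"yaw":0}]'
python3 f.py
```

```text
clock: 6.82
eef_pos: [607.9, 128.9, 65.6]
tool_rot: [-3.142, -0.0, 1.519]
force: [-0.4, 0.2, -0.1]
width: -0.1
gripper_force: 0.0
[(0.455, np.float64(204.0)), (0.454, np.float64(205.0)), (0.452, np.float64(93.0)), (0.451, np.float64(94.0))]
side 6.8167 [(-60, 26), (-56, 32), (-52, 36), (-48, 35), (-44, 32), (-40, 30), (-36, 31), (-32, 32), (-28, 32), (-24, 32), (-20, 36), (-16, 43), (-12, 55), (-8, 65), (-4, 54), (0, 33), (4, 26), (8, 21), (12, 20), (16, 20), (20, 25), (24, 27), (28, 28), (32, 33), (36, 31), (40, 29), (44, 26), (48, 26), (52, 26), (56, 26), (60, 25), (64, 28), (68, 29), (72, 28)]
top 6.8667 [(-60, 147), (-56, 111), (-52, 92), (-48, 90), (-44, 89), (-40, 97), (-36, 107), (-32, 113), (-28, 115), (-24, 108), (-20, 68), (-16, 35), (-12, 77), (-8, 125), (-4, 125), (0, 111), (4, 98), (8, 83), (12, 38), (16, 17), (20, 16), (24, 15), (28, 15), (32, 14), (36, 15), (40, 18), (44, 19), (48, 19), (52, 19), (56, 18), (60, 16), (64, 12), (68, 11), (72, 11)]
```

```bash

python3 -m handwheel '[{"delta_pos":[0,0,0],"yaw":0},{"delta_pos":[0,0,0],"yaw":0},{"delta_pos":[0.06,1.1,-0.07],"yaw":0},{"delta_pos":[0.1,1.9,-0.12],"yaw":0},{"delta_pos":[0.11,2.1,-0.13],"yaw":0},{"delta_pos":[0.1,2.0,-0.13],"yaw":0},{"delta_pos":[0.08,1.6,-0.1],"yaw":0},{"delta_pos":[0.06,1.2,-0.08],"yaw":0},{"delta_pos":[0.04,0.8,-0.05],"yaw":0},{"delta_pos":[0.03,0.5,-0.03],"yaw":0}]'
python3 -m handwheel '[{"delta_pos":[0.01,0.25,-0.02],"yaw":0},{"delta_pos":[0,0.05,0],"yaw":0},{"delta_pos":[0,0,0],"yaw":0}]'
python3 - <<'E'
from h import *
from f import prof
print(loc(status.read_state()["eef_pos"]))
p=get_image("side");cv2.imwrite("pics/s5.png",cv2.resize(p["color"][90:290,190:457,::-1],None,fx=3,fy=3,interpolation=cv2.INTER_CUBIC))
p=get_image("top");np.save("t5.npy",p["color"]);cv2.imwrite("pics/t5.png",p["color"][...,::-1])
E
```

```text
clock: 7.75
eef_pos: [613.6, 242.1, 58.2]
tool_rot: [-3.141, 0.0, 1.52]
force: [0.1, -0.0, -1.3]
width: 0.4
gripper_force: 0.0
clock: 8.0
eef_pos: [614.0, 242.9, 58.2]
tool_rot: [-3.141, 0.001, 1.518]
force: [-0.5, 0.2, -0.9]
width: -0.5
gripper_force: 0.4
[[ -2.18095909 214.26945905  58.17449016]]
```

View pics/s5.png

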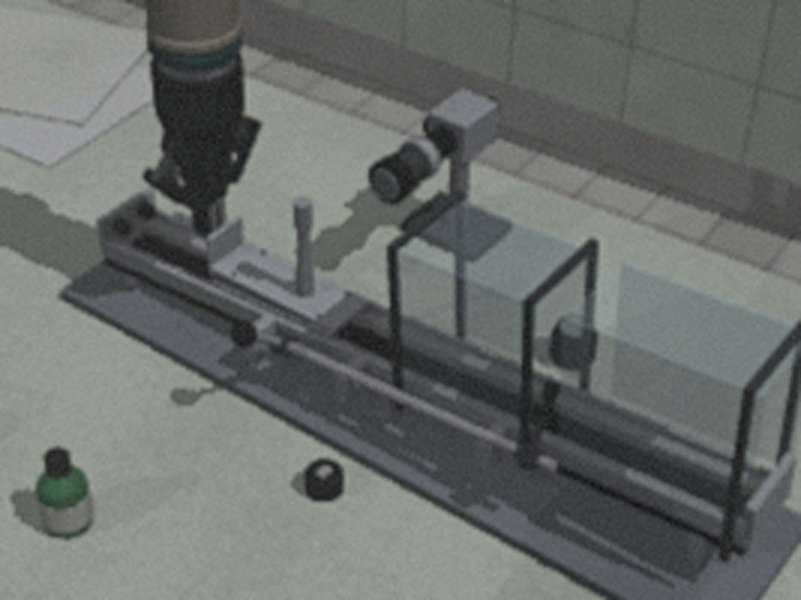

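```bash
python3 - <<'E'
from h import *
np.set_printoptions(precision=1,suppress=True)
pc=lambda a:np.nanpercentile(a,[2,10,50,90,98],axis=0)
for n in("side","top"):
    L=loc(np.median([cloud(get_image(n)) for _ in range(3)],0).reshape(-1,3))
    m=(abs(L[:,0])<20)&(L[:,1]>70)&(L[:,1]<150)&(L[:,2]>85)&(L[:,2]<175);print(n,"bar",m.sum(),pc(L[m]) if m.any() else 0)
    m=(abs(L[:,0])<24)&(L[:,1]>165)&(L[:,1]<215)&(L[:,2]>80)&(L[:,2]<108);print("plate",m.sum(),pc(L[m]) if m.any() else 0)
    m=(abs(L[:,0])<24)&(L[:,1]>30)&(L[:,1]<215)&(L[:,2]>62)&(L[:,2]<82);print("deck",m.sum(),pc(L[m]) if m.any() else 0)
    m=(abs(L[:,0]-125)<20)&(abs(L[:,1]-110)<40)&(L[:,2]>85)&(L[:,2]<160);print("obj",m.sum(),pc(L[m]) if m.any() else 0)
    m=(abs(L[:,0])<34)&(L[:,1]>290)&(L[:,1]<345)&(L[:,2]>50);print("buf",m.sum(),pc(L[m]) if m.any() else 0)
s=status.read_state();print(s["clock"],loc(s["eef_pos"]),s["force"])
E
```

```text
side bar 156 [[ -7.9  98.8  87.7]
 [ -6.8 100.   94. ]
 [ -4.  103.8 134.5]
 [  1.7 110.1 166.5]
 [  5.  111.8 168.1]]
plate 118 [[-20.9 195.9  80.3]
 [-17.2 196.7  83.6]
 [ -4.4 198.6  95.4]
 [ 15.8 207.  103.1]
 [ 20.9 210.8 107.1]]
deck 695 [[-23.3  57.   63.4]
 [-21.8  66.2  68.8]
 [ -4.3 128.   71.4]
 [ 18.2 190.1  73.4]
 [ 22.6 198.   80. ]]
obj 216 [[110.8  87.9 107.1]
 [112.1  89.8 112.9]
 [116.7 101.6 130.2]
 [138.2 117.6 140. ]
 [144.2 124.4 142.3]]
buf 170 [[-33.5 306.3  52.2]
 [-29.  308.4  55. ]
 [ -3.  320.1  62.9]
 [ 22.8 325.1  69.1]
 [ 32.1 328.3  70.2]]
top bar 98 [[ -8.4 101.7  90.4]
 [ -7.7 102.3  97.3]
 [ -4.1 107.2 155.7]
 [  3.  113.2 168.5]
 [  5.8 115.5 169.6]]
plate 87 [[-20.5 199.3  81.4]
 [-17.1 199.5  84.3]
 [ -2.8 201.1  98.3]
 [ 18.  205.1 101.9]
 [ 23.  208.9 106.3]]
deck 1067 [[-23.4  61.3  68.3]
 [-20.5  71.5  70.6]
 [ -2.2 134.1  72.2]
 [ 18.7 187.6  73.8]
 [ 22.8 199.4  74.9]]
obj 282 [[111.3  90.1 110.4]
 [111.9  94.1 121.7]
 [121.9 108.7 136.9]
 [140.3 123.7 142.6]
 [143.8 129.3 144.2]]
buf 62 [[-33.5 291.5  50.1]
 [-31.7 308.7  50.6]
 [-19.  311.8  60.5]
 [ 15.7 321.7  64.9]
 [ 21.5 322.6  66. ]]
8.4 [[ -2.1 214.7  58.3]] [-0.3  0.5 -0. ]
```

```bash
Z='{"delta_pos":[0,0,0],"yaw":0}'
for i in 1 2 3 4 5; do python3 -m handwheel '[{"delta_pos":[0,0,0],"yaw":0},{"delta_pos":[0,0,0],"yaw":0},{"delta_pos":[0,0,0],"yaw":0},{"delta_pos":[0,0,0],"yaw":0},{"delta_pos":[0,0,0],"yaw":0},{"delta_pos":[0,0,0],"yaw":0},{"delta_pos":[0,0,0],"yaw":0},{"delta_pos":[0,0,0],"yaw":0},{"delta_pos":[0,0,0],"yaw":0},{"delta_pos":[0,0,0],"yaw":0}]' | head -2; done
python3 - <<'E'
from h import *
L=loc(cloud(get_image("top")).reshape(-1,3))
m=(abs(L[:,0])<20)&(L[:,1]>70)&(L[:,1]<150)&(L[:,2]>85)&(L[:,2]<175);print("bar",np.percentile(L[m],[2,50,98],axis=0))
p=get_image("top"); o=p["color"].mean(2)[203:225,262:285]; v,u=np.nonzero(o<36); print(v.mean()+203 if len(v) else None)
print(ctrl.finish_job())
E
```

```text
clock: 9.23
eef_pos: [613.9, 243.9, 58.2]
clock: 10.07
eef_pos: [613.9, 243.9, 58.2]
clock: 10.9
eef_pos: [613.9, 243.9, 58.2]
clock: 11.73
eef_pos: [613.9, 243.9, 58.2]
clock: 12.57
eef_pos: [613.9, 243.9, 58.2]
bar [[ -8.768986   102.35659405  87.49207267]
 [ -4.25417539 108.60743198 154.51039387]
 [  5.79879246 115.84755481 171.09637821]]
None
the job is handed in; nothing more can be done
None
```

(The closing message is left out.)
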